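Close the sample pot and hold the level probe on its lid

ROBOT

A 7-joint arm with a two-finger parallel gripper is mounted at the origin on a cart in front of the work surface, level with it; the furniture and walls round the work are solid. World frame = base frame: x ahead of the robot, y to its left, z up, the work surface at z = 0. Lengths are in m, angles in degrees, forces in N, time in s.
With the tool pointing down it reaches from about 0.425 to 0.95 m from the base axis. Payload 16.7 kg.
Tool frame: the origin (TCP) lies at the very end of the fingers, on their centre line; the grasp point (between the pads) lies 19 mm behind it; z points along the fingers, y is the line along which they close (so a half turn about z gives the same grasp; the last joint's range is limited). The gripper opens to 94 mm and grips with 3 to 60 N. Pads are 16 mm wide; open, the fingers measure 119 mm over their backs; the gripper's body (75 mm by 177 mm) begins 78 mm behind the grasp point.
Start: joints at [66.606, 24.414, 4.234, 92.017, -1.954, 63.644, -3.845], TCP at [0.173, -0.652, 0.205] pointing down, gripper open.
Joint ranges: [-163.25, 163.25], [-28.42, 122.38], [-70.27, 78.77], [12.13, 141.07], [-58.53, 238.53], [9.26, 117.41], [-156.51, 156.51]. Speed limits (degrees/s): [108.29, 108.29, 136.94, 136.94, 172.46, 172.46, 172.46].

INTERFACE

Orientations are given as a 3x3 rotation matrix whose columns are the frame's x, y, z axes.
In Python, from bench import * gives the robot as it stands.
- The arm moves only by the tool step_arm, never from a script. Its argument "rows" is text: rows parted by semicolons, each of 7 numbers parted by spaces: the turn, a rotation vector about the world's x, y, z in rad, then the shift along the world's x, y, z in mm, then the opening in per cent of the stroke, from 0 (shut) to 100 (fully open). A call has 1 to 12 rows; each row is the pose to reach, as a shift and turn from the pose commanded when the call began; what a row does not reach only later rows make up. A row lasts 1/10 s, in which the tool goes at most 50 mm and 8.59 degrees, less where a joint would pass 70% of its speed; a pose out of reach is approached as far as the arm can. A call with a gripper value outside its range is refused whole. The fingers move at their own pace and stop on an object; "grip_force" is the grip in N (left out, the last holds). Time passes only in rows, so rows that repeat a pose let the fingers close. It gives the time, the measured TCP pose, the force, the opening and the grip force at its end, in the units of the state.
- state(): the state, without advancing time (a new reading comes with each control period).
- get_image(name): name is "scene" or "top" or "wrist"; returns the picture (400x640x3 uint8, blue, green, red); there is no depth.
- camera_info(name): a dict with "mtx" (3x3 intrinsics, pixels), "pose" (4x4, takes a point from camera to world coordinates). Camera axes: x right, y up, looking along -z (the intrinsics and any distortion apply to the point x, -y, -z); pixel columns grow to the right and rows downward; lengths in m; the calibration is good to about 2 mm. The wrist camera is an equidistant fisheye: a pixel r from the principal point sees the ray r / f radians off the axis. A picture is of the moment at which its call begins: read the wrist's pose just before it. camera_info takes no time and is no camera call; for the wrist camera it gives the pose at the moment of the call.
- sign_off(): hands the job in; it is judged then, once.
The state is a dict: "time_s": time; "joint_pos": joint angles; "dq": joint speeds; "joint_efforts": joint torques, N m; "tool_pos": TCP position; "eef_rot": TCP orientation; "force": force on the tool from outside, world axes, zero at the start; "torque": the same for the moment, N m; "finger_gap": opening from 0.0 (shut) to 1.0 (fully open); "gripper_force": force on a finger pad.
Only numpy, scipy, OpenCV 4.12 (cv2) and the standard library are available. Lean on these libraries where they do the work, as an engineer would, in place of code of your own. Each camera call takes 0.05 s, during which the arm holds its last target. There are 200 camera calls.

TASK

Press the loose lid of the sample pot straight down by its knob until it sits fully home and level on the rim. Then take the level probe out of its leaning stand and hold it upright on the lid with its tip inside the small raised ring, pressing lightly so that the sprung tip is pushed in about half way. Finish while still holding the probe there, with the other things on the bench left where they are.

Things in the scene. Friction and masses are not known exactly. Their poses are not given: they have to be found in the camera images.
- pot_rim (a point): Centre of the rim of the sample pot: a round steel pot, fixed to the bench, rim 70 mm above the bench and 108 mm across, on a bolted flange 124 mm across. Three stiff rubber seal blocks in the rim stand 8 mm proud of it and carry the loose lid at first; they yield to about 9 N in all, and stay where they are pushed.
- lid_seat (a point): Centre of the underside of the lid's flange; z up. It is 8 mm above the pot's rim at the start and at the rim when the lid is home. The lid is a loose aluminium disc, 108 mm across and 6 mm thick, with a plug 81 mm across below it that already stands in the pot's mouth (1.5 mm play), so that it can only go down. Its turn about the vertical varies.
- lid_knob (a point): Centre of the top of the lid's black knob, 28 mm across; on the lid's axis, 26 mm above the lid's underside (20 mm above its top face).
- lid_spot (a point): The marked spot: centre of the small raised dark ring (22 mm across inside, 1 mm high) on the lid's top face, 33 mm from the lid's axis, on its +x side. A six-sided steel plug 14 mm across and 5 mm high, opposite it, is not the spot.
- lid: The lid as a whole; origin at the centre of its flange's underside. 0.15 kg.
- stand: The probe's stand, fixed to the bench: a slab 84x72x12 mm with a grey tube (32 mm across, mouth about 60 mm above the bench) that leans 15 degrees (0.26 rad) towards the stand's own -x, roughly towards the robot. Origin under the slab's centre.
- probe: The level probe, a straight round pen-like instrument 131 mm long, 0.13 kg. Origin at the end of the tip at rest; z runs up the probe from tip to back end. At the start it leans in the tube like it, hanging by a collar (29 mm across, 45 to 51 mm from the tip end) on the tube's mouth, with a loose fit, and has to be drawn 50 mm out along the tube.
- probe_grip (a point): Centre of the probe's grey grip, 20 mm in diameter and 74 mm long (51 to 125 mm from the tip end), 88 mm from the tip end; its z runs up the probe. The grip leans over the stand, clear all round.
- probe_tip (a point): End of the probe's sprung steel tip (8 mm across, round nose); it moves with the tip.
- tip (a joint): How far the tip is pushed into the probe: 0 out (at rest) to 0.012 m (right in). A spring resists with about 1 N at 0, 3 N half way and 5 N at 12 mm.
- jar: Brown jar with metal lid, 55 mm across, 87 mm high, standing behind the work; leave alone. Origin under its centre.
- cap: Red pipe end cap, 104 mm across, 43 mm high, standing behind the work; leave alone. Origin under its centre.
- nut: Large hexagon nut, 34 mm, 16 mm high, behind the work, on the left; leave alone. Origin under its centre.
There are look-alikes about, which are no part of the job. Leave any purple look-alike of the probe alone.

How it is judged (in metres and radians):
On the way, in this order (a step that is already met when the one before it is completed fails the run):
1. the lid is home and level on the rim, the probe still in its stand (z of lid_seat in the frame of pot_rim below 0.002 m and angle between lid_seat's own z axis and vertical below 0.025 rad and horizontal distance between lid_seat and pot_rim below 0.005 m and distance of probe_grip from where it was at the start of the episode below 0.02 m), for 0.2 s.
2. the probe is drawn out of its stand, the lid still home (z of lid_seat in the frame of pot_rim below 0.002 m and angle between lid_seat's own z axis and vertical below 0.025 rad and horizontal distance between lid_seat and pot_rim below 0.005 m and distance of probe_grip from where it was at the start of the episode above 0.08 m and contact force between probe and the fingers above 1 N and contact force between probe and stand below 0.1 N), for 0.2 s.
At the end, for the whole second after the job is handed in: Probe held by the robot, at rest, clear of the stand, within 0.12 rad of upright; its tip on the lid within 7 mm of the ring's centre, pushed in 2.5 to 9.5 mm, pressing with 1 to 8 N; lid home: underside within 2 mm of the rim, level within 0.025 rad, central within 5 mm; through the last second (z of lid_seat in the frame of pot_rim below 0.002 m and angle between lid_seat's own z axis and vertical below 0.025 rad and horizontal distance between lid_seat and pot_rim below 0.005 m and horizontal distance between probe_tip and lid_spot below 0.007 m and angle between probe_grip's own z axis and vertical below 0.12 rad and value of joint tip between 0.0025 and 0.0095 m and contact force between probe and lid between 1 and 8 N and contact force between probe and the fingers above 1 N and contact force between probe and stand below 0.1 N and linear speed of probe below 0.02 m/s); the arm keeps its last pose, push and grip.
It fails at once if the probe is rammed onto the lid (over 20 N) (contact force between probe and lid above 20 N).
It fails at once if the jar is disturbed (moved over 30 mm) (distance of jar from where it was at the start of the episode above 0.03 m).
It fails at once if the cap is disturbed (moved over 30 mm) (distance of cap from where it was at the start of the episode above 0.03 m).
It fails at once if the nut is disturbed (moved over 30 mm) (distance of nut from where it was at the start of the episode above 0.03 m).
It also fails if it takes over 72 s, if anything falls off the work surface, if the arm or the gripper's body presses on something with over 40 N, if the wrist force passes 120 N, or if a joint passes its speed limit or range.

## Working session

There is one attempt and no reset: what is moved stays moved. The work goes in short steps, Python scripts to look and compute and a tool call to move; the robot and the scene stay as the last step left them, time stands still between calls to the robot, and variables do not carry over. Pictures are saved under pics/ and viewed, at most 10 in all, crops included, and the job is handed in when it is done.

Besides the shell and the picture viewer there is one more tool, called after ">>>" as a command line: name --argument value ..., lists and objects as JSON in quotes. step_arm: Moves the arm, as the interface text tells. Its arguments: {"type":"object","properties":{"rows":{"type":"string"},"grip_force":{"type":"number"}},"required":["rows"]}

```bash
mkdir -p pics; cat > h.py <<'E'
from bench import *
import numpy as np, cv2
def ray(info,uv,fish=False):
    K=np.array(info["mtx"]);P=np.array(info["pose"])
    x=(uv[0]-K[0,2])/K[0,0];y=(uv[1]-K[1,2])/K[1,1]
    if fish:
        r=np.hypot(x,y);s=np.sin(r)/r if r>1e-9 else 1
        d=np.array([x*s,-y*s,-np.cos(r)])
    else: d=np.array([x,-y,-1.])
    d=P[:3,:3]@d; return P[:3,3],d/np.linalg.norm(d)
def onz(info,uv,z,fish=False):
    o,d=ray(info,uv,fish);return o+d*(z-o[2])/d[2]
def proj(info,p):
    K=np.array(info["mtx"]);P=np.array(info["pose"])
    c=P[:3,:3].T@(np.array(p)-P[:3,3]);return np.array([K[0,0]*c[0]/-c[2]+K[0,2],K[1,1]*-c[1]/-c[2]+K[1,2]])
def tri(a,b):
    (o1,d1),(o2,d2)=a,b
    t=np.linalg.lstsq(np.c_[d1,-d2],o2-o1,rcond=None)[0]
    p,q=o1+t[0]*d1,o2+t[1]*d2;return (p+q)/2,np.linalg.norm(p-q)
E
python3 - <<'E'
from h import *
for n in("scene","top"):
    cv2.imwrite(f"pics/{n}0.png",get_image(n));i=camera_info(n);print(n,i)
s=state();print(s)
E
```

```text
scene {'mtx': array([[395.71413457,   0.        , 322.26044558],
       [  0.        , 395.71413457, 199.73892462],
       [  0.        ,   0.        ,   1.        ]]), 'pose': array([[-0.50653482,  0.37570143, -0.77606115, -0.01026216],
       [-0.86206652, -0.20372207,  0.46404595,  0.41751298],
       [ 0.01624194,  0.90407176,  0.42707195,  0.46961702],
       [ 0.        ,  0.        ,  0.        ,  1.        ]])}
top {'mtx': array([[411.37836387,   0.        , 318.15701297],
       [  0.        , 411.37836387, 195.59008329],
       [  0.        ,   0.        ,   1.        ]]), 'pose': array([[ 0.01824104,  0.98206225, -0.1876726 ,  0.47503319],
       [-0.99960772,  0.02190259,  0.01745497,  0.04840883],
       [ 0.02125238,  0.18728058,  0.98207654,  0.95079736],
       [ 0.        ,  0.        ,  0.        ,  1.        ]])}
{'time_s': 0.1, 'joint_pos': array([66.60675657, 24.44473956,  4.23149266, 92.04657125, -1.95443474,
       63.64598687, -3.84594217]), 'dq': array([ 0.00507493, -0.10392392, -0.0096786 , -0.09402134,  0.09646533,
        0.01148222, -0.02752622]), 'joint_efforts': array([ 8.80357838e-03, -9.37460446e+01,  3.67813759e+00, -4.55039513e+01,
       -4.84549545e-02,  1.68827560e-02,  8.31306420e-05]), 'tool_pos': array([ 0.17261604, -0.65214928,  0.20487655]), 'eef_rot': array([[ 9.66716061e-01,  2.55851384e-01, -3.55502269e-04],
       [ 2.55851622e-01, -9.66715460e-01,  1.08016585e-03],
       [-6.73076130e-05, -1.13516950e-03, -9.99999353e-01]]), 'force': array([-0.97618683, -0.7695345 , -0.3246648 ]), 'torque': array([-0.02182325,  0.03451432,  0.00939478]), 'gripper_force': 0.0, 'finger_gap': 0.9986124463696209}
```

View pics/scene0.png

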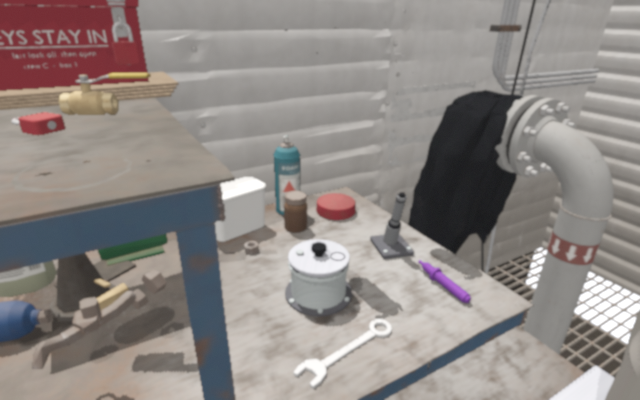

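View pics/top0.png

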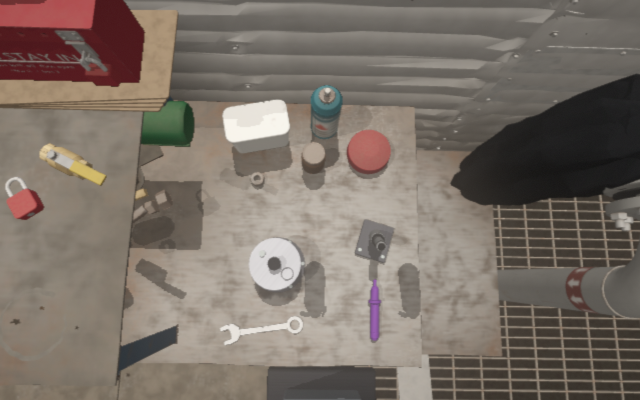

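Scene view: pot with knob at (319,249), raised ring about (338,257), hex plug about (300,254). Grey probe in its stand at (400,205)/(391,245). The purple look-alike lies at (445,282), with jar, cap and nut behind. In the top view the knob is at (274,264), the ring (287,273), the stand (374,241) and the purple pen (375,310). Next, one enlarged crop to confirm the choice.

```bash
python3 - <<'E'
from h import *
a=cv2.imread("pics/scene0.png");b=cv2.imread("pics/top0.png")
f=lambda im,x,y,w,h,k:cv2.resize(im[y:y+h,x:x+w],None,fx=k,fy=k,interpolation=cv2.INTER_CUBIC)
A=np.vstack([f(a,280,232,80,60,5),f(a,360,180,80,60,5)])
B=np.vstack([f(b,240,230,80,60,5),f(b,340,210,80,60,5)])
cv2.imwrite("pics/crop0.png",np.hstack([A,B]))
E
```

```text
(no output)
```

View pics/crop0.png

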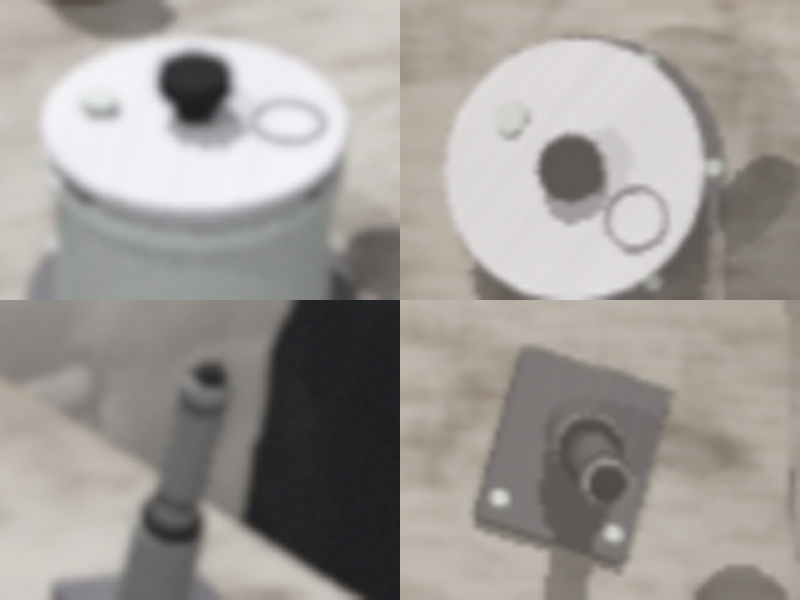

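The crop confirms it. The grey probe's back end is at scene (402,195) and top (381,246). The ring (not the hex plug) is at scene (337.6,256.2) and top (287.4,273.6). The knob top is at scene (319,245.6) and top (274.2,263.6).

```bash
python3 - <<'E'
from h import *
S=camera_info("scene");T=camera_info("top")
pts=dict(knob=((319,245.6),(274.2,263.6)),ring=((337.6,256.2),(287.4,273.6)),back=((402,195.2),(381.2,246.4)),collar=((394.4,224),(378.2,239.4)))
r={}
for k,(a,b) in pts.items():
    p,e=tri(ray(S,a),ray(T,b));r[k]=p;print(k,p.round(4),round(e,4))
print("lid top plane z=.084", onz(T,(274.8,263.5),.084), "ring",onz(T,(287.4,273.6),.084),onz(S,(337.6,256.2),.084),"knob",onz(T,(274.2,263.6),.104),onz(S,(319,245.6),.104))
sl=[onz(T,(340+(x-400)/5,210+(y-300)/5),.012) for x,y in[(525,347),(672,392),(620,570),(476,520)]]
print(np.round(sl,4),np.mean(sl,0))
v=r["back"]-r["collar"];print(v,np.linalg.norm(v))
for i in range(4):
    e=sl[(i+1)%4]-sl[i];print(np.linalg.norm(e).round(4),np.degrees(np.arctan2(e[1],e[0])).round(1))
E
```

```text
knob [0.4947 0.1201 0.1048] 0.0007
ring [0.4752 0.0937 0.0858] 0.0005
back [ 0.5307 -0.0922  0.1401] 0.001
collar [ 0.5511 -0.0992  0.0623] 0.0007
lid top plane z=.084 [0.49521023 0.12036857 0.084     ] ring [0.47510102 0.09359346 0.084     ] [0.47767718 0.09232477 0.084     ] knob [0.49452189 0.11991444 0.104     ] [0.4960466  0.11969531 0.104     ]
[[ 0.601  -0.0772  0.012 ]
 [ 0.5816 -0.1449  0.012 ]
 [ 0.5004 -0.1199  0.012 ]
 [ 0.5215 -0.0547  0.012 ]] [ 0.55113581 -0.09918668  0.012     ]
[-0.02041739  0.00697233  0.07776417] 0.08070160166823924
0.0704 -106.0
0.0849 162.9
0.0686 72.0
0.0826 -15.8
```

>>> step_arm --rows "0 0 0 120 150 20 0;0 0 0 247 302 20 0;0 0 0 247 302 20 0;0 0 0 247 302 20 0;0 0 0 247 302 20 0;0 0 0 247 302 20 0;0 0 0 247 302 20 0;0 0 0 247 302 20 0;0 0 0 247 302 20 0;0 0 0 247 302 20 0" --grip_force 20

```text
time_s: 1.1
tool_pos: [0.42, -0.3499, 0.2253]
eef_rot: [[0.966, 0.258, -0.0], [0.258, -0.966, 0.0], [-0.0, -0.0, -1.0]]
force: [-0.1, -0.0, -0.6]
finger_gap: 0.184
gripper_force: 0.0
```

>>> step_arm --rows "0 0 0 38 235 -25 0;0 0 0 38 235 -25 0;0 0 0 38 235 -25 0;0 0 0 38 235 -25 0;0 0 0 38 235 -25 0;0 0 0 75 470 -65 0;0 0 0 75 470 -65 0;0 0 0 75 470 -65 0;0 0 0 75 470 -65 0;0 0 0 75 470 -65 0;0 0 0 75 470 -65 0;0 0 0 75 470 -65 0"

```text
time_s: 2.3
tool_pos: [0.4947, 0.1188, 0.1599]
eef_rot: [[0.967, 0.256, -0.001], [0.256, -0.967, -0.0], [-0.001, -0.0, -1.0]]
force: [0.5, -0.6, -0.4]
finger_gap: 0.004
gripper_force: 0.0
```

```bash
python3 - <<'E'
from h import *
s=state();i=camera_info("wrist");im=get_image("wrist")
print(s["tool_pos"],s["joint_pos"].round(1),i,s["force"]);cv2.imwrite("pics/w1.png",im)
E
```

```text
[0.49471665 0.11881893 0.15990185] [   2.9   13.8  -27.   114.4    7.7   53.6 -103.2] {'mtx': array([[309.70691629,   0.        , 316.58513203],
       [  0.        , 309.70691629, 199.54972337],
       [  0.        ,   0.        ,   1.        ]]), 'pose': array([[ 2.56048613e-01,  9.39939115e-01,  2.25728971e-01,
         5.60149883e-01],
       [-9.66663819e-01,  2.48870226e-01,  6.02052533e-02,
         1.35554594e-01],
       [ 4.12052550e-04, -2.33619500e-01,  9.72328010e-01,
         3.39318513e-01],
       [ 0.00000000e+00,  0.00000000e+00,  0.00000000e+00,
         1.00000000e+00]])} [ 0.5320096  -0.60478431 -0.38679514]
```

View pics/w1.png

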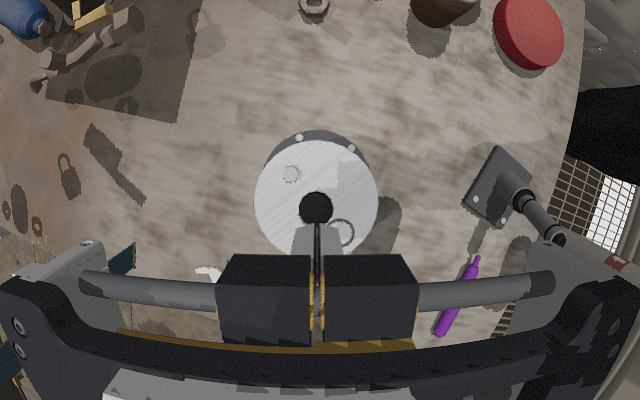

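The wrist view shows the knob at about (316,208), just ahead of the closed finger ends. The ring is at (341,232) and the probe's back end at (559,240).

```bash
python3 - <<'E'
from h import *
i=camera_info("wrist");im=cv2.imread("pics/w1.png")
g=cv2.cvtColor(im,cv2.COLOR_BGR2GRAY);m=(g[180:240,285:350]<55).astype(np.uint8)
n,l,st,c=cv2.connectedComponentsWithStats(m);print(st,c.round(1))
print("knob",onz(i,(316,208),.104,True),"ring",onz(i,(341,232),.084,True))
S=camera_info("scene");T=camera_info("top")
print("back",tri(ray(i,(560,239.5),True),ray(T,(381.2,246.4))))
print("back",tri(ray(i,(560,239.5),True),ray(S,(402,195.2))))
E
```

```text
[[   0    0   65   60 2978]
 [  14   12   34   48  922]] [[32.5 29.5]
 [30.5 29.6]]
knob [0.49884715 0.11870958 0.104     ] ring [0.4781233  0.09065425 0.084     ]
back (array([ 0.53241531, -0.09170082,  0.14304715]), np.float64(0.003295813063444547))
back (array([ 0.53358199, -0.09625379,  0.13861925]), np.float64(0.0014324857678244503))
```

>>> step_arm --rows "0 0 0 2 -0.5 -20 0;0 0 0 2 -0.5 -40 0;0 0 0 2 -0.5 -48 0;0 0 0 2 -0.5 -51 0;0 0 0 2 -0.5 -53 0;0 0 0 2 -0.5 -54 0;0 0 0 2 -0.5 -55 0;0 0 0 2 -0.5 -56 0;0 0 0 2 -0.5 -57 0;0 0 0 2 -0.5 -57 0"

```text
time_s: 3.35
tool_pos: [0.497, 0.1191, 0.1038]
eef_rot: [[0.967, 0.256, 0.001], [0.256, -0.967, 0.0], [0.001, 0.0, -1.0]]
force: [-0.1, -0.8, 4.0]
finger_gap: 0.006
gripper_force: 1.8
```

>>> step_arm --rows "0 0 0 0 0 -1 0;0 0 0 0 0 -2 0;0 0 0 0 0 -3 0;0 0 0 0 0 -4 0;0 0 0 0 0 -5 0;0 0 0 0 0 -6 0;0 0 0 0 0 -7 0;0 0 0 0 0 -7 0"

```text
time_s: 4.15
tool_pos: [0.497, 0.1191, 0.0967]
eef_rot: [[0.967, 0.256, 0.001], [0.256, -0.967, 0.0], [0.001, 0.0, -1.0]]
force: [0.6, -0.3, 4.6]
finger_gap: 0.002
gripper_force: 2.2
```

>>> step_arm --rows "0 0 0 0 0 -0.5 0;0 0 0 0 0 -1 0;0 0 0 0 0 -1 0;0 0 0 0 0 -1 0"

```text
time_s: 4.55
tool_pos: [0.497, 0.1191, 0.0962]
eef_rot: [[0.967, 0.256, 0.001], [0.256, -0.967, -0.0], [0.001, 0.0, -1.0]]
force: [-4.3, -1.7, 16.1]
finger_gap: 0.006
gripper_force: 7.5
```

>>> step_arm --rows "0 0 0 0 0 -0.4 0;0 0 0 0 0 -0.4 0;0 0 0 0 0 -0.4 0"

```text
time_s: 4.85
tool_pos: [0.497, 0.1191, 0.0962]
eef_rot: [[0.967, 0.256, 0.001], [0.256, -0.967, -0.0], [0.001, 0.0, -1.0]]
force: [-5.8, -2.9, 22.4]
finger_gap: 0.004
gripper_force: 11.2
```

>>> step_arm --rows "0 0 0 0 0 3 0;0 0 0 0 0 30 0;0 0 0 0 0 70 30;0 0 0 0 0 110 60;0 0 0 0 0 110 60;0 0 0 -20 -60 110 60;0 0 0 -20 -100 110 60;0 0 0 -20 -100 110 60;0 0 0 -20 -100 110 60"

```text
time_s: 5.75
tool_pos: [0.4765, 0.0178, 0.2049]
eef_rot: [[0.967, 0.253, -0.0], [0.253, -0.967, -0.0], [-0.0, 0.0, -1.0]]
force: [-0.8, 1.3, 0.9]
finger_gap: 0.562
gripper_force: 0.0
```

```bash
python3 - <<'E'
from h import *
a=get_image("scene");w=get_image("wrist");s=state();print(s["tool_pos"],camera_info("wrist")["pose"])
cv2.imwrite("pics/s2.png",a);cv2.imwrite("pics/w2.png",w)
f=cv2.resize(a[225:315,270:370],None,fx=4,fy=4,interpolation=cv2.INTER_CUBIC)
cv2.imwrite("pics/c2.png",np.hstack([f,cv2.resize(w,(400,250))[:360] if 0 else cv2.copyMakeBorder(cv2.resize(w,(400,250)),0,110,0,0,0)]))
E
```

```text
[0.47678951 0.01988529 0.20492341] [[ 2.56846910e-01  9.39993003e-01  2.24594790e-01  5.42008419e-01]
 [-9.66452101e-01  2.49809936e-01  5.97103967e-02  3.65654927e-02]
 [ 2.13450866e-05 -2.32396537e-01  9.72621123e-01  3.84439028e-01]
 [ 0.00000000e+00  0.00000000e+00  0.00000000e+00  1.00000000e+00]]
```

View pics/c2.png

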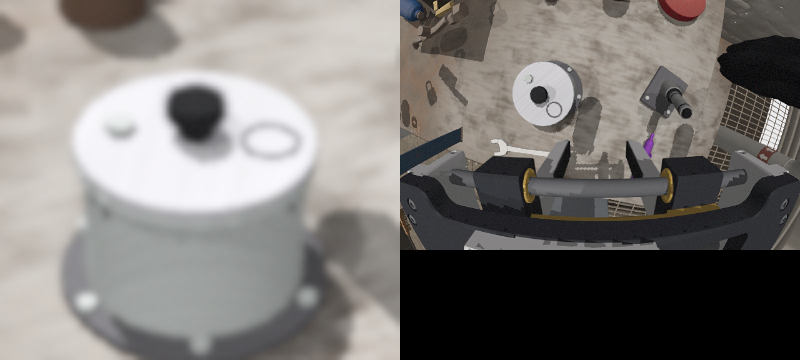

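The lid is level and home: the knob top dropped from 0.104 to 0.096, with 22 N against the stop. The ring and hex plug are clearly separate. Now to the pre-grasp, along the probe's axis.

>>> step_arm --rows "-0.074 -0.251 0 24 -60 -10 60;-0.074 -0.251 0 48 -111 -20 60;-0.074 -0.251 0 48 -111 -38 60;-0.074 -0.251 0 48 -111 -38 60;-0.074 -0.251 0 48 -111 -38 60;-0.074 -0.251 0 48 -111 -38 60;-0.074 -0.251 0 48 -111 -38 60;-0.074 -0.251 0 48 -111 -38 60"

```text
time_s: 6.65
tool_pos: [0.525, -0.0912, 0.1675]
eef_rot: [[0.938, 0.24, 0.249], [0.265, -0.961, -0.073], [0.222, 0.134, -0.966]]
force: [-0.3, 0.4, -0.3]
finger_gap: 0.598
gripper_force: 0.0
```

```bash
python3 - <<'E'
from h import *
s=state();i=camera_info("wrist");im=get_image("wrist")
print(s["tool_pos"],s["joint_pos"].round(1),s["eef_rot"]);cv2.imwrite("pics/w3.png",im)
np.save("w3.npy",i["pose"])
E
```

```text
[ 0.52502725 -0.09119659  0.16753722] [ 17.9   6.6 -19.  123.1  10.9  36.7 -83.7] [[ 0.9383387   0.23995311  0.2488835 ]
 [ 0.26517062 -0.9614498  -0.07279302]
 [ 0.22182207  0.1343011  -0.96579407]]
```

View pics/w3.png

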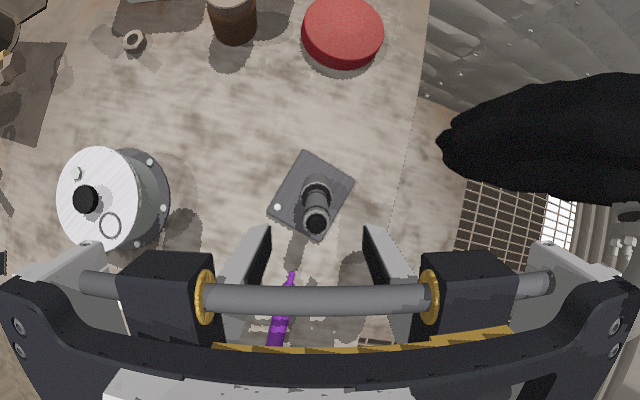

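The probe is centred between the open fingers: back end at (316.5,222), collar at (316,190). The ring is at (110,226).

```bash
python3 - <<'E'
from h import *
i=camera_info("wrist");s=state();R=s["eef_rot"];t=s["tool_pos"]
for n,uv,bz in(("back",(316.5,222),.140),("collartop",(316,193),.063)):
    p=onz(i,uv,bz,True);print(n,p,"in tool",R.T@(p-t))
T=camera_info("top");S=camera_info("scene")
print("back",tri(ray(i,(316.5,222),True),ray(T,(381.2,246.4))))
print("back",tri(ray(i,(316.5,222),True),ray(S,(402,195.2))))
print("ring",onz(i,(110,226),.076,True),"knob",onz(i,(86,200),.096,True))
E
```

```text
back [ 0.53356923 -0.09372109  0.14      ] in tool [0.00137853 0.00058663 0.02884294]
collartop [ 0.55672096 -0.09821758  0.063     ] in tool [0.00484085 0.00011412 0.10929796]
back (array([ 0.53256036, -0.09670944,  0.11588561]), np.float64(0.001341393390995174))
back (array([ 0.53310992, -0.09441968,  0.13857453]), np.float64(0.0012304406801934738))
ring [0.47644379 0.0926015  0.076     ] knob [0.49739811 0.11427879 0.096     ]
```

>>> step_arm --rows "0 0 0 8 -2 -25 60;0 0 0 14 -3.5 -50 60;0 0 0 20 -5 -70 60;0 0 0 24 -6 -85 60;0 0 0 24 -6 -86 60;0 0 0 24 -6 -86 60;0 0 0 24 -6 -86 15;0 0 0 24 -6 -86 15;0 0 0 24 -6 -86 15;0 0 0 24 -6 -86 15;0 0 0 24 -6 -86 15;0 0 0 24 -6 -86 15" --grip_force 30

```text
time_s: 7.9
tool_pos: [0.5488, -0.098, 0.0813]
eef_rot: [[0.939, 0.239, 0.248], [0.264, -0.962, -0.073], [0.221, 0.134, -0.966]]
force: [-1.4, 0.4, 4.1]
finger_gap: 0.205
gripper_force: 30.0
```

>>> step_arm --rows "0 0 0 -2.5 0.7 9.7 10;0 0 0 -5 1.5 19 10;0 0 0 -7.5 2.2 29 10;0 0 0 -10 3 39 10;0 0 0 -12.5 3.7 48 10;0 0 0 -15 4.5 58 10;0 0 0 -17.5 5.2 68 10;0 0 0 -21 6 80 10;0 0 0 -25 7 97 10;0 0 0 -25 7 97 10"

```text
time_s: 8.9
tool_pos: [0.5244, -0.091, 0.1805]
eef_rot: [[0.938, 0.239, 0.251], [0.264, -0.962, -0.074], [0.224, 0.135, -0.965]]
force: [0.2, 0.2, -1.7]
finger_gap: 0.204
gripper_force: 30.0
```

>>> step_arm --rows "0.037 0.125 0 0 0 20 10;0.074 0.251 0 -12 45 20 10;0.074 0.251 0 -24 90 15 10;0.074 0.251 0 -36 140 10 10;0.074 0.251 0 -47.5 183 8 10;0.074 0.251 0 -47.5 183 8 10;0.074 0.251 0 -47.5 183 8 10;0.074 0.251 0 -47.5 183 8 10;0.074 0.251 0 -47.5 183 8 10"

```text
time_s: 9.8
tool_pos: [0.4765, 0.0908, 0.1859]
eef_rot: [[0.967, 0.254, -0.0], [0.254, -0.967, -0.0], [-0.0, 0.0, -1.0]]
force: [0.4, -0.2, -1.9]
finger_gap: 0.207
gripper_force: 30.0
```

```bash
python3 - <<'E'
from h import *
s=state();print(s["tool_pos"],s["eef_rot"].round(3),s["force"])
f=lambda im,x,y,w,h,k:cv2.resize(im[y:y+h,x:x+w],None,fx=k,fy=k,interpolation=cv2.INTER_CUBIC)
for n in("scene","top","wrist"): cv2.imwrite(f"pics/{n}4.png",get_image(n))
a,b,c=[cv2.imread(f"pics/{n}4.png") for n in("scene","top","wrist")]
A=f(a,270,170,100,120,4);B=f(b,230,200,100,75,4);C=f(c,250,130,100,75,4)
cv2.imwrite("pics/c4.png",np.hstack([np.vstack([A,np.zeros((120,400,3),np.uint8)]),np.vstack([B,C])]))
E
```

```text
[0.47652891 0.0908282  0.18594004] [[ 0.967  0.254 -0.   ]
 [ 0.254 -0.967 -0.   ]
 [-0.     0.    -1.   ]] [ 0.35637273 -0.24312432 -1.89184613]
```

View pics/c4.png

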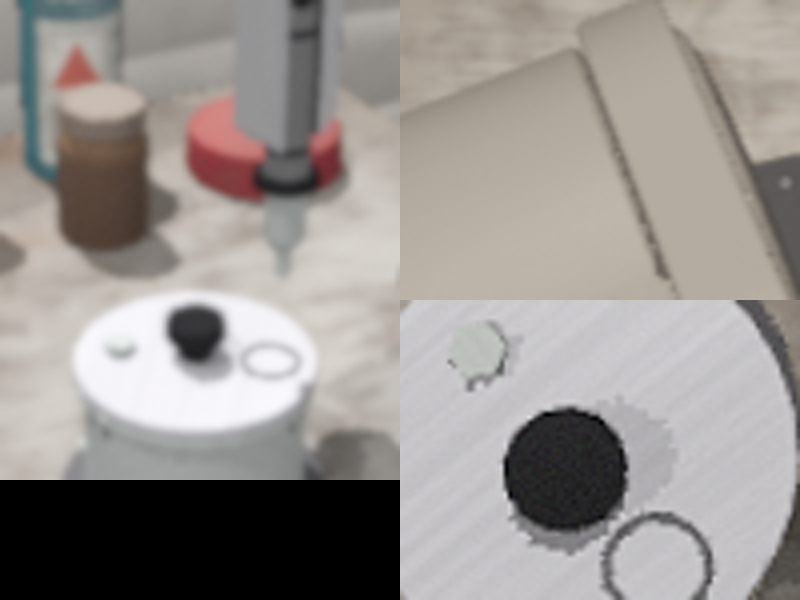

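In the scene crop the probe hangs upright with its tip at (340.75,238.75), and the ring is at (337.75,260). The wrist view puts the ring at (314.3,196.5) and the knob at (291.3,172.3). The cameras show nothing else touched.

```bash
python3 - <<'E'
from h import *
s=state();t=s["tool_pos"];i=camera_info("wrist");S=camera_info("scene")
print("ring wrist",onz(i,(314.25,196.5),.076,True),"scene",onz(S,(337.75,260),.076),"knob",onz(i,(291.3,172.3),.096,True),onz(S,(319,249.3),.096))
for d in(-.046+.069-.0,0.069): print(proj(S,t-[0,0,d]))
print("collar obs",(341.5,214.5),"tip obs",(340.75,238.75))
# tip at known height vs obs
for z in(.114,.117,.120): print(z,onz(S,(340.75,238.75),z))
print(onz(S,(341.5,214.5),t[2]-.021))
E
```

```text
ring wrist [0.47713001 0.09302188 0.076     ] scene [0.47748882 0.09182032 0.076     ] knob [0.49759944 0.11912847 0.096     ] [0.49660379 0.11925593 0.096     ]
[340.11761083 216.46487982]
[339.16648603 240.19388503]
collar obs (341.5, 214.5) tip obs (340.75, 238.75)
0.114 [0.48328226 0.08342049 0.114     ]
0.117 [0.4791187  0.08623891 0.117     ]
0.12 [0.47495514 0.08905733 0.12      ]
[0.47806257 0.0874949  0.16499718]
```

>>> step_arm --rows "0 0 0 1 3.5 -10 10;0 0 0 1 3.5 -20 10;0 0 0 1 3.5 -28 10;0 0 0 1 3.5 -32 10;0 0 0 1 3.5 -34 10;0 0 0 1 3.5 -34 10"

```text
time_s: 10.55
tool_pos: [0.4771, 0.0955, 0.1518]
eef_rot: [[0.967, 0.256, -0.0], [0.256, -0.967, 0.0], [-0.0, -0.0, -1.0]]
force: [0.0, -0.2, -0.7]
finger_gap: 0.209
gripper_force: 30.0
```

```bash
python3 - <<'E'
from h import *
s=state();print(s["tool_pos"],s["force"]);a=get_image("scene");cv2.imwrite("pics/s5.png",a)
c=get_image("wrist")
f=lambda im,x,y,w,h,k:cv2.resize(im[y:y+h,x:x+w],None,fx=k,fy=k,interpolation=cv2.INTER_CUBIC)
cv2.imwrite("pics/c5.png",np.hstack([f(a,300,205,70,80,6),f(c,280,150,64,80,6)]))
S=camera_info("scene");print([proj(S,p) for p in ((.4773,.0924,.076),s["tool_pos"]-[0,0,.069])])
E
```

```text
[0.47710609 0.0954999  0.1518166 ] [ 0.01305828 -0.24349612 -0.6809784 ]
[array([337.52993605, 260.14317633]), array([336.22217478, 257.41803538])]
```

View pics/c5.png

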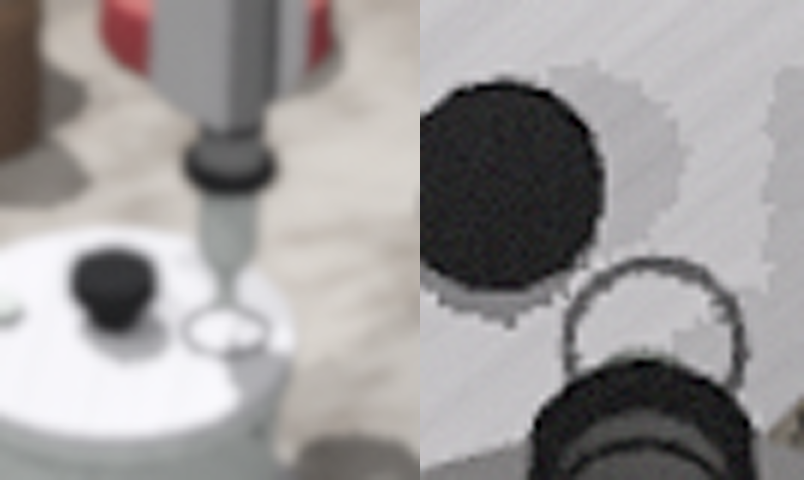

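The tip is over the ring: tip at scene (338,255.8), ring centre (337.7,259.5), so about 7 mm above it. The wrist view asks for about 1.5 mm towards -y. Pressing down slowly.

>>> step_arm --rows "0 0 0 0.5 -1.4 -1 10;0 0 0 0.5 -1.4 -2 10;0 0 0 0.5 -1.4 -3 10;0 0 0 0.5 -1.4 -4 10;0 0 0 0.5 -1.4 -5 10;0 0 0 0.5 -1.4 -6 10;0 0 0 0.5 -1.4 -7 10;0 0 0 0.5 -1.4 -8 10;0 0 0 0.5 -1.4 -8 10;0 0 0 0.5 -1.4 -8 10"

```text
time_s: 11.65
tool_pos: [0.4777, 0.0941, 0.1441]
eef_rot: [[0.967, 0.256, 0.0], [0.256, -0.967, 0.0], [0.0, -0.0, -1.0]]
force: [-0.1, -0.4, -1.4]
finger_gap: 0.209
gripper_force: 30.0
```

>>> step_arm --rows "0 0 0 0 0 -0.7 10;0 0 0 0 0 -1.4 10;0 0 0 0 0 -2 10;0 0 0 0 0 -2 10;0 0 0 0 0 -2 10"

```text
time_s: 12.15
tool_pos: [0.4778, 0.0941, 0.1421]
eef_rot: [[0.967, 0.256, 0.0], [0.256, -0.967, 0.0], [0.0, -0.0, -1.0]]
force: [-0.7, 0.6, -0.2]
finger_gap: 0.21
gripper_force: 30.0
```

>>> step_arm --rows "0 0 0 0 0 -0.7 10;0 0 0 0 0 -1.4 10;0 0 0 0 0 -2 10;0 0 0 0 0 -2 10;0 0 0 0 0 -2 10"

```text
time_s: 12.65
tool_pos: [0.4777, 0.0941, 0.1401]
eef_rot: [[0.967, 0.256, 0.0], [0.256, -0.967, 0.0], [0.0, -0.0, -1.0]]
force: [0.2, 0.3, 0.9]
finger_gap: 0.208
gripper_force: 30.0
```

>>> step_arm --rows "0 0 0 0 0 -0.7 10;0 0 0 0 0 -1.4 10;0 0 0 0 0 -2 10;0 0 0 0 0 -2 10;0 0 0 0 0 -2 10"

```text
time_s: 13.15
tool_pos: [0.4777, 0.0941, 0.1381]
eef_rot: [[0.967, 0.256, 0.0], [0.256, -0.967, 0.0], [0.0, -0.0, -1.0]]
force: [0.1, -0.5, 1.4]
finger_gap: 0.214
gripper_force: 30.0
```

```bash
python3 - <<'E'
from h import *
F=[]
for k in range(12):
    a=get_image("scene");F.append(state()["force"])
c=get_image("wrist");cv2.imwrite("pics/s6.png",a)
print(np.mean(F,0),np.std(F,0),state()["tool_pos"])
f=lambda im,x,y,w,h,k:cv2.resize(im[y:y+h,x:x+w],None,fx=k,fy=k,interpolation=cv2.INTER_CUBIC)
cv2.imwrite("pics/c6.png",np.hstack([f(a,300,205,70,80,6),f(c,280,150,64,80,6)]))
E
```

```text
[-0.10995798  0.02547289  1.42459545] [0.53039087 0.37866959 0.40575192] [0.47772992 0.09413108 0.13809854]
```

View pics/c6.png

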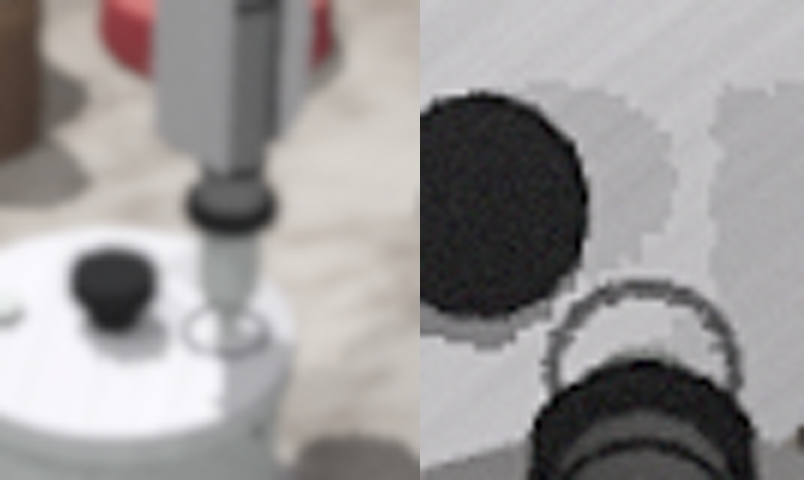

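The tip stands inside the ring: scene (338,260), and the wrist column matches the ring. The contact force is about 2.8 N (1.4 N measured plus the probe's weight), so the tip is about half way in. Everything is at rest, so I'm handing in.

```bash
python3 -c "
from bench import *
print(sign_off())"
```

```text
the job is handed in; nothing more can be done
None
```

I handed the job in, with no verdict shown: the lid looked home and level, and the arm is holding the probe upright with its tip in the ring, pressed about half way in (roughly 2.8 N, estimated).

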